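# Set the jar mill's speed wheel to blue and start it

### The job

The jar with the blue lid on the bench mill is to be milled at the blue speed. With a fingertip, gently flick the ribs of the mill's speed thumbwheel away from the robot, as many clicks as it takes, until the blue pad sits on top between the white pointers, without running past it; only then press the green start button fully down, let it come up again and draw back. Leave the red stop button, the jars and everything else alone: nothing is gripped or lifted.

Things in the scene. Friction and masses are not known exactly. Their poses are not given: they have to be found in the camera images.
- mill: Blue bench jar mill, fixed. Origin on the table straight below the thumbwheel's axle; x from its front (vented, towards the robot) to its back, y along the rollers to its left, z up. Control housing x -75 to +165, y -115 to +45 mm, with a flat dark deck 140 mm above the table. Left of it (y 45 to 400 mm) two rubber rollers carry a jar whose top is 171 mm above the table.
- wheel_axle (a point): Centre of the light grey speed thumbwheel, fixed, on its axle: 10 mm below the deck, 130 mm above the table; axes as the mill's, axle along y. Star wheel 84 mm across, 18 mm wide, standing 32 mm out of a slot in the deck. Six smooth grip ribs (10 mm thick, running along y, round tips centred 37 mm from the axle) 60 degrees apart; coloured hollows between them, 20 mm from the axle.
- wheel_top (a point): Fixed point 42 mm straight above the axle, level with the highest reach of the ribs, between two white pointer marks on the deck. At rest in a click one coloured hollow (its pad) lies exactly below this point, 22 mm lower, with a rib 30 degrees before it and another 30 degrees behind.
- speed_wheel (a joint): Wheel angle, rad; grows as its top is pushed along the mill's +x (away from the robot). Clicks every pi/3: pad on top at 0 white, 1.047 yellow, 2.094 orange, 3.142 green, 4.189 BLUE, 5.236 red (end stop). Starts on white, yellow or orange. About 3 N at a rib leaves a click, falling to nothing half-way (a rib on top); past that it snaps into the next click. Well damped, does not coast.
- start_button_top (a point): Centre of the top face of the green start button (24 mm across), 22 mm above the deck when up; it lies 75 mm from the wheel towards the mill's -y. It stands in a black collar 40 mm across and 12 mm high. The button goes straight down 6 mm and springs back.
- start_button (a joint): Travel of the green start button, m: 0 up, 0.006 fully down (about 5 N).
- stop_button_top (a point): Centre of the top face of the red stop button (34 mm across, in a yellow collar 50 mm across), 22 mm above the deck, at x +85, y -70 mm in the mill frame. Not to be pressed.
- stop_button (a joint): Travel of the red stop button, m: 0 up, 0.006 fully down.
- jar_rolling: White porcelain milling jar with a blue lid, 110 mm across and 154 mm long, lying loose on the mill's rollers along the mill's y. Origin on its axis, about half-way along. Leave it.
- jar_spare: White porcelain milling jar with an orange lid, 110 mm across, 154 mm high, standing on the table. Origin at the centre of its underside. Leave it.
- tin: Low tin with a red lid, 71 mm across, 40 mm high, standing on the back of the mill's deck. Origin at the centre of its underside. Leave it.
- cup_a: White cup, 78 mm across the rim, 100 mm high, on the table before the mill. Origin at the centre of its underside. Leave it.
- cup_b: Another white cup like cup_a. Leave it.
- brush: Glaze brush, about 190 mm long, lying on the table to the right of the mill. Leave it.
- notebook: Red notebook, 116 x 156 x 19 mm, lying on the table. Origin at the centre of its underside. Leave it.

How it is judged:
On the way, in this order (a step that is already met when the one before it is completed fails the run):
1. the speed wheel has clicked home with the blue pad on top (value of joint speed_wheel between 3.989 and 4.389 rad), for 0.2 s.
2. the green start button is pressed fully down with the wheel on blue (all of step 1 and value of joint start_button above 0.0048 m), for 0.02 s.
At the end, for the whole second after the job is handed in: The speed wheel rests in its blue click (joint within 0.2 rad of 4.189), the start button has been pressed at least 4.8 of its 6 mm and is up again (under 1.5 mm), the stop button is up, and no loose thing has moved more than 20 mm (all of step 1 and value of joint each of start_button, stop_button below 0.0015 m and not (distance of any of jar_rolling, jar_spare, tin, cup_a, cup_b, brush, notebook from where it was at the start of the episode above 0.02 m)); the robot touches nothing.
It fails at once if the wheel is run on past the blue click towards red (value of joint speed_wheel above 4.689 rad).
It fails at once if the start button is pressed while the wheel is not on blue (value of joint start_button above 0.003 m and not (value of joint speed_wheel between 3.889 and 4.489 rad)).
It fails at once if the red stop button is pressed (value of joint stop_button above 0.003 m).
It fails at once if the wheel is forced with more than 45 N (contact force between any of the fingers, the arm and speed_wheel above 45 N).
It fails at once if a jar, the tin, a cup, the brush or the notebook is moved or lifted (more than 20 mm) (distance of any of jar_rolling, jar_spare, tin, cup_a, cup_b, brush, notebook from where it was at the start of the episode above 0.02 m).
It also fails if it takes over 51 s, if anything falls off the work surface, if the arm or the gripper's body presses on something with over 40 N, if the wrist force passes 120 N, or if a joint passes its speed limit or range.

### The arm

A 7-joint arm with a two-finger parallel gripper is mounted at the origin on the work surface. World frame = base frame: x ahead of the robot, y to its left, z up, the work surface at z = 0. Lengths are in m, angles in rad, forces in N, time in s.
With the tool pointing down it reaches from about 0.4 to 0.85 m from the base axis. Payload 10.4 kg.
Tool frame: the origin (TCP) lies midway between the tips of the shut fingers; the grasp point (between the pads) lies 19 mm behind it; z points along the fingers, y is the direction in which the jaws open and shut (so a half turn about z gives the same grasp; the last joint's range is limited). The gripper opens to 85 mm and grips with 20 to 120 N. Pads are 22 mm wide; open, the fingers measure 114 mm over their backs; the gripper's body (76 mm by 85 mm) begins 54 mm behind the grasp point. The pads swing forward as they close: fully open they stand 13 mm farther back than shut.
Start: joints at [-1.238, 0.332, -0.065, 1.46, 0.022, 1.35, -0.088], TCP at [0.218, 0.586, 0.231] pointing down, gripper open.
Joint ranges: [-2.6, 2.6], [-0.5, 2.12], [-1.47, 1.34], [0.16, 2.42], [-1.27, 4.41], [0.06, 2.06], [-2.6, 2.6]. Speed limits (rad/s): [2.22, 2.22, 2.79, 2.79, 3.14, 3.14, 3.14].

### API

Orientations are given as a unit quaternion [x, y, z, w].
In Python, from workcell import get_obs, camera, calibration, hand_in gives the robot as it stands.
- The arm moves only by the shell command python3 -m handwheel 'ROWS' [FORCE]. ROWS is JSON, a list of rows, each an object with "jaw": the finger opening in mm, from 0 to 85.4; "delta_pos": the shift along the tool's x, y, z scaled (see below), a list of three; "turn": the turn about the tool's z scaled (see below). In form: [{"jaw": jaw, "delta_pos": [tx, ty, tz], "turn": turn}, ...]. A call has 1 to 10 rows; each row is the pose to reach, as a shift and turn from the pose commanded when the call began, along the tool's axes at that moment, turning the shorter way round; what a row does not reach only later rows make up. The controller multiplies each number of a shift by 1 m and each number of a turn by pi rad. A row lasts 1/12 s, in which the tool goes at most 41.7 mm and 7.16 degrees, less where a joint would pass 70% of its speed; a pose out of reach is approached as far as the arm can. A call with a number of a shift or a turn outside -1 to 1 is refused whole. A call with a gripper value outside its range is refused whole. The fingers move at their own pace and stop on an object; FORCE is the grip in N (left out, the last holds). Time passes only in rows, so rows that repeat a pose let the fingers close. It gives the time, the measured TCP pose, the force and the opening at its end, in the units of the state.
- get_obs(): the state, without advancing time (a new reading comes with each control period).
- camera(name): name is "scene" or "top"; returns the picture (420x560x3 uint8, red, green, blue); there is no depth.
- calibration(name): a dict with "mtx" (3x3 intrinsics, pixels), "dist_coeffs" ([k1, k2, p1, p2, k3] as OpenCV has them; the pictures are not rectified), "rvec" (rotation vector, rad) and "tvec" (3), from world to camera coordinates, as OpenCV has them. Camera axes: x right, y down, z forward; pixel columns grow to the right and rows downward; lengths in m; the calibration is good to about 2 mm. A picture is of the moment at which its call begins. calibration takes no time and is no camera call.
- hand_in(): hands the job in, once; it reports no verdict.
The state is a dict: "clock": time; "joint_pos": joint angles; "joint_velocities": joint speeds; "tau": joint torques, N m; "position": TCP position; "ee_rot": TCP orientation; "ft_force": force on the tool from outside, world axes, zero at the start; "torque": the same for the moment, N m; "grip_width": opening from 0.0 (shut) to 1.0 (fully open).
Only numpy, scipy, OpenCV 4.12 (cv2) and the standard library are available. Lean on these libraries where they do the work, as an engineer would, in place of code of your own. Each camera call takes 0.05 s, during which the arm holds its last target.

## Working session

There is one attempt and no reset: what is moved stays moved. The work goes in short steps, Python scripts to look and compute and a shell command to move; the robot and the scene stay as the last step left them, time stands still between calls to the robot, and variables do not carry over. Pictures are saved under pics/ and viewed, and the job is handed in when it is done.

```bash
mkdir -p pics; python3 - <<'E'
from workcell import get_obs, camera, calibration
import cv2
for n in("scene","top"):
    im=camera(n); cv2.imwrite(f"pics/{n}0.png",im[:,:,::-1]); c=calibration(n); print(n,c)
o=get_obs(); print(o)
E
```

```text
scene {'mtx': array([[420.12458337,   0.        , 271.11212729],
       [  0.        , 420.12458337, 212.03594818],
       [  0.        ,   0.        ,   1.        ]]), 'dist_coeffs': array([-0.02484281,  0.        ,  0.        ,  0.        ,  0.        ]), 'rvec': array([ 2.34413939,  0.69344693, -0.24165216]), 'tvec': array([-0.38078731, -0.23134328,  1.41397356])}
top {'mtx': array([[454.93398797,   0.        , 285.14051564],
       [  0.        , 454.93398797, 214.18639496],
       [  0.        ,   0.        ,   1.        ]]), 'dist_coeffs': array([-0.11104745,  0.        ,  0.        ,  0.        ,  0.        ]), 'rvec': array([ 2.11763886, -2.17337206,  0.16183528]), 'tvec': array([-0.11536167,  0.5362158 ,  1.10053911])}
{'clock': 0.1, 'joint_pos': array([-1.23757778,  0.33281136, -0.06469102,  1.46084491,  0.02159204,
        1.34988819, -0.08850608]), 'joint_velocities': array([-2.50060419e-04, -4.01868110e-03, -2.67518775e-04, -1.18248763e-03,
        8.02006534e-04, -1.06554746e-03,  9.62241323e-05]), 'tau': array([ 1.04679701e-03, -6.26739907e+01,  4.87561477e-02, -3.92431569e+01,
        1.62022241e-02,  6.85552150e-03,  1.73220371e-05]), 'position': array([0.21761455, 0.5855428 , 0.23059972]), 'ee_rot': array([ 1.76970903e-01,  9.84215883e-01, -6.22499729e-04, -8.60155924e-05]), 'ft_force': array([ 0.05813518, -0.66447961, -0.03351926]), 'torque': array([-0.05379616,  0.00173774,  0.03854784]), 'grip_width': 0.9981557374246998}
```

View pics/scene0.png

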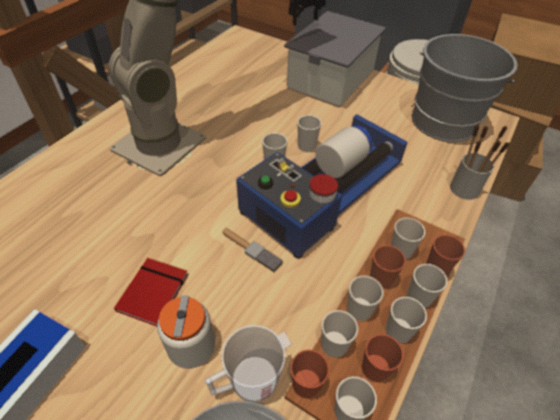

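View pics/top0.png

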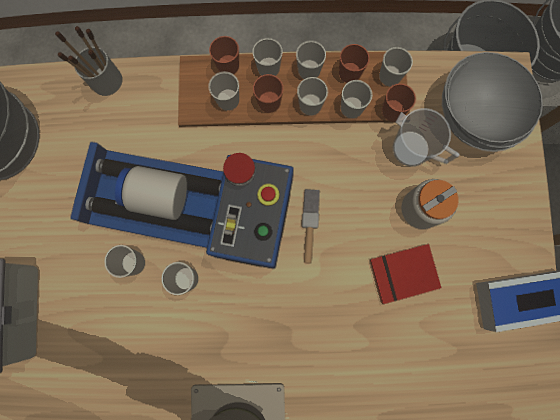

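Scene view: the mill's housing is at about (290,200), with the green button at (265,181), the red stop at (290,198), and the wheel near (285,168). Top view: the wheel is at (231,225) with yellow apparently on top, green at (263,231), red at (268,195), and cups at (122,261) and (179,277). I'll zoom in next.

```bash
cat > h.py <<'E'
import numpy as np, cv2
from workcell import calibration
def ray(n,uv):
    c=calibration(n); R=cv2.Rodrigues(c['rvec'])[0]
    p=cv2.undistortPoints(np.array([[uv]],float),c['mtx'],c['dist_coeffs'])[0,0]
    return -R.T@c['tvec'], R.T@np.array([p[0],p[1],1.])
def onz(n,uv,z):
    o,d=ray(n,uv); return o+d*(z-o[2])/d[2]
def tri(uv1,uv2):
    a,d=ray('scene',uv1); b,e=ray('top',uv2)
    s=np.linalg.lstsq(np.c_[d,-e],b-a,rcond=None)[0]
    p,q=a+d*s[0],b+e*s[1]; return (p+q)/2,np.linalg.norm(p-q)
def proj(n,P):
    c=calibration(n); return cv2.projectPoints(np.array(P,float).reshape(-1,1,3),c['rvec'],c['tvec'],c['mtx'],c['dist_coeffs'])[0][:,0]
def mask(im,h0,h1,s,v,box):
    hsv=cv2.cvtColor(im,cv2.COLOR_BGR2HSV); m=cv2.inRange(hsv,(h0,s,v),(h1,255,255))
    k=np.zeros_like(m); x0,y0,x1,y1=box; k[y0:y1,x0:x1]=m[y0:y1,x0:x1]; return k
def cen(m):
    n,l,st,c=cv2.connectedComponentsWithStats(m); i=1+st[1:,4].argmax(); return c[i],st[i]
E
python3 - <<'E'
from h import *
s=cv2.imread('pics/scene0.png'); t=cv2.imread('pics/top0.png')
g=lambda im,b:cen(mask(im,50,85,80,30,b))
gs,gt=g(s,(250,165,285,195)),g(t,(245,215,280,250)); print(gs,gt)
rs,rt=[cen(mask(im,0,8,130,60,b)|mask(im,172,180,130,60,b)) for im,b in((s,(278,185,306,212)),(t,(255,180,285,210)))]; print(rs,rt)
G,R=onz('top',gt[0],.162),onz('top',rt[0],.162)
print(G,R,onz('scene',gs[0],.162),onz('scene',rs[0],.162),tri(gs[0],gt[0]),tri(rs[0],rt[0]))
cv2.imwrite('pics/zs.png',cv2.resize(s[140:260,220:350],None,fx=6,fy=5 and 6,interpolation=cv2.INTER_CUBIC)[:600])
cv2.imwrite('pics/zt.png',cv2.resize(t[180:255,200:290],None,fx=8,fy=8,interpolation=cv2.INTER_CUBIC))
E
```

```text
(array([264.98360656, 179.13114754]), array([261, 176,   9,   8,  61], dtype=int32)) (array([262.50561798, 230.43820225]), array([258, 225,  10,  11,  89], dtype=int32))
(array([290.3 , 194.93]), array([285, 190,  11,  11, 100], dtype=int32)) (array([267.72611465, 193.45859873]), array([261, 187,  14,  14, 157], dtype=int32))
[ 0.47959553 -0.0774248   0.162     ] [ 0.56300034 -0.09073766  0.162     ] [ 0.48374919 -0.08136118  0.162     ] [ 0.56675829 -0.0932395   0.162     ] (array([ 0.48047917, -0.07695703,  0.15649651]), np.float64(0.0006601615448792285)) (array([ 0.56438523, -0.09017721,  0.15769121]), np.float64(0.0013383420489480851))
```

View pics/zs.png

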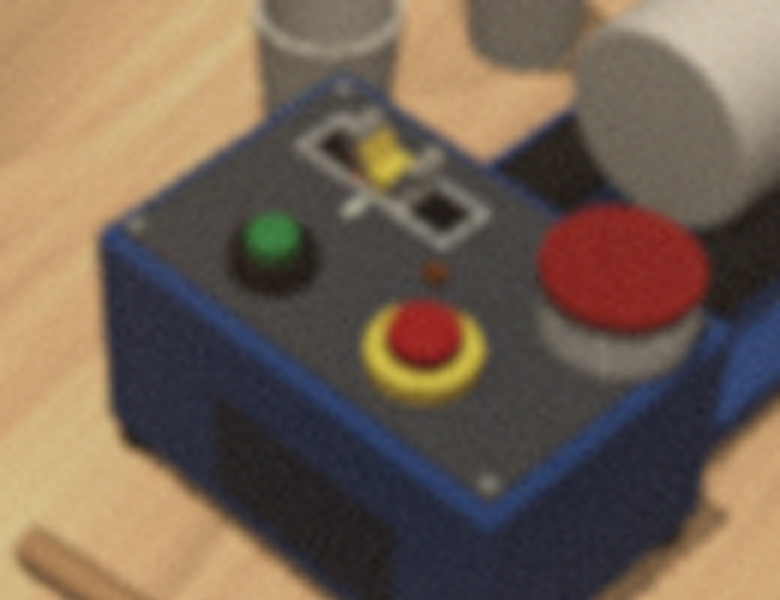

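View pics/zt.png

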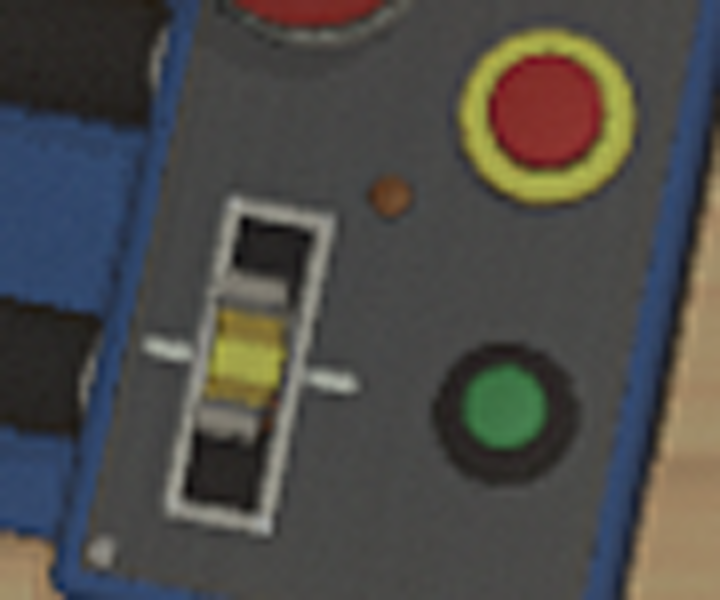

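The yellow pad is on top with ribs before and behind it, so three clicks are needed (orange, green, blue). Next: the mill yaw and wheel centre, cross-checked from the pointer marks at (165,348) and (335,381) in the zoomed top view.

```bash
cat >> h.py <<'E'
def tool():
    from workcell import get_obs
    from scipy.spatial.transform import Rotation as Ro
    o=get_obs(); return o,Ro.from_quat(o['ee_rot']).as_matrix()
E
python3 - <<'E'
from h import *
Z=lambda u,v:(200+(u+.5)/8-.5,180+(v+.5)/8-.5)
a,b=onz('top',Z(142,344),.14),onz('top',Z(358,384),.14); print('ptr',a,b,(a+b)/2,np.degrees(np.arctan2(*(a-b)[[1,0]]))-90)
c=[onz('top',Z(*p),.14) for p in((234,198),(335,214),(268,532),(167,514))]; print('slot',np.mean(c,0),np.degrees(np.arctan2(*(c[1]-c[2])[[1,0]])),np.degrees(np.arctan2(*(c[0]-c[3])[[1,0]])))
S=lambda u,v:(220+(u+.5)/6-.5,140+(v+.5)/6-.5)
c2=[onz('scene',S(*p),.14) for p in((350,112),(490,212),(440,250),(298,146))]; print('slot scene',np.mean(c2,0))
for G,R in((np.array([.4796,-.0774]),np.array([.563,-.0907])),(np.array([.4837,-.0814]),np.array([.5668,-.0932]))):
    y=np.arctan2(*(R-G)[::-1])-np.arctan2(5,85); print(np.degrees(y),G+.075*np.array([-np.sin(y),np.cos(y)]))
y=np.radians(-12.3);W=np.array([.4957,-.0042])
o,R=tool(); ex=np.array([np.cos(y),np.sin(y)])
for d in(-.046,):
  T=np.r_[W+ex*d,.231]; print(T,R.T@(T-o['position']))
E
```

```text
ptr [0.50278774 0.02651664 0.14      ] [ 0.48973992 -0.03510145  0.14      ] [ 0.49626383 -0.0042924   0.14      ] -11.955948621934269
slot [ 0.49637381 -0.00465743  0.14      ] -12.509471900032166 -12.36663364259965
slot scene [ 0.4966656 -0.0016145  0.14     ]
-12.427261692425231 [ 0.49574    -0.00415725]
-11.448293627562137 [ 0.49858626 -0.00789218]
[0.4507559 0.0055994 0.231    ] [-4.20564339e-01 -4.62401345e-01  2.01851618e-04]
```

```bash
python3 -m handwheel '[{"jaw":0,"delta_pos":[-0.02,-0.035,0],"turn":-0.045},{"jaw":0,"delta_pos":[-0.05,-0.06,0],"turn":-0.045},{"jaw":0,"delta_pos":[-0.08,-0.09,0],"turn":-0.045},{"jaw":0,"delta_pos":[-0.11,-0.12,0],"turn":-0.045},{"jaw":0,"delta_pos":[-0.14,-0.15,0],"turn":-0.045},{"jaw":0,"delta_pos":[-0.17,-0.18,0],"turn":-0.045},{"jaw":0,"delta_pos":[-0.2,-0.215,0],"turn":-0.045},{"jaw":0,"delta_pos":[-0.23,-0.25,0],"turn":-0.045},{"jaw":0,"delta_pos":[-0.26,-0.28,0],"turn":-0.045},{"jaw":0,"delta_pos":[-0.29,-0.31,0],"turn":-0.045}]'
python3 - <<'E'
from h import *
y=np.radians(-12.3);W=np.array([.4965,-.004]);ex=np.array([np.cos(y),np.sin(y)])
o,R=tool();T=np.r_[W-.05*ex,.231];print(o['clock'],R.T@(T-o['position']),R)
E
```

```text
clock: 0.93
position: [0.3761, 0.2044, 0.2312]
ee_rot: [0.107, 0.994, 0.0, -0.0]
ft_force: [1.4, 1.2, -0.2]
grip_width: -0.001
0.9333 [-1.11960684e-01 -1.77965914e-01  1.06145526e-04] [[-9.77142052e-01  2.12587340e-01 -1.84299740e-04]
 [ 2.12587252e-01  9.77142002e-01  4.09797478e-04]
 [ 2.67204772e-04  3.61250573e-04 -9.99999899e-01]]
```

```bash
python3 -m handwheel '[{"jaw":0,"delta_pos":[-0.02,-0.035,0],"turn":0},{"jaw":0,"delta_pos":[-0.04,-0.065,0],"turn":0},{"jaw":0,"delta_pos":[-0.06,-0.1,0],"turn":0},{"jaw":0,"delta_pos":[-0.08,-0.13,0],"turn":0},{"jaw":0,"delta_pos":[-0.1,-0.16,0],"turn":0},{"jaw":0,"delta_pos":[-0.112,-0.178,0],"turn":0},{"jaw":0,"delta_pos":[-0.112,-0.178,0],"turn":0},{"jaw":0,"delta_pos":[-0.112,-0.178,0],"turn":0}]'
python3 - <<'E'
from h import *
from workcell import camera
y=np.radians(-12.3);W=np.array([.4965,-.004]);ex=np.array([np.cos(y),np.sin(y)])
o,R=tool();T=np.r_[W-.05*ex,.159];print(o['clock'],R.T@(T-o['position']),R,o['ft_force'])
print(proj('scene',o['position']),proj('top',o['position']))
s=camera('scene');t=camera('top')
cv2.imwrite('pics/s1.png',s[:,:,::-1]);cv2.imwrite('pics/t1.png',t[:,:,::-1])
a=cv2.resize(s[110:230,220:340],None,fx=3.3,fy=3.3);b=cv2.resize(t[170:290,190:310],None,fx=3.3,fy=3.3)
cv2.imwrite('pics/z1.png',np.hstack([a,b])[:,:,::-1])
E
```

```text
clock: 1.6
position: [0.4475, 0.0077, 0.2311]
ee_rot: [0.108, 0.994, 0.0, -0.0]
ft_force: [0.1, 1.3, 0.3]
grip_width: -0.002
1.6 [-0.00037212 -0.00102357  0.07207311] [[-9.76528586e-01  2.15387231e-01 -5.11977373e-04]
 [ 2.15387221e-01  9.76528719e-01  7.51364284e-05]
 [ 5.16144036e-04 -3.69005136e-05 -9.99999866e-01]] [0.05261114 1.25822698 0.3135392 ]
[[272.17191225 134.50951546]] [[220.04078638 243.12734436]]
```

View pics/z1.png

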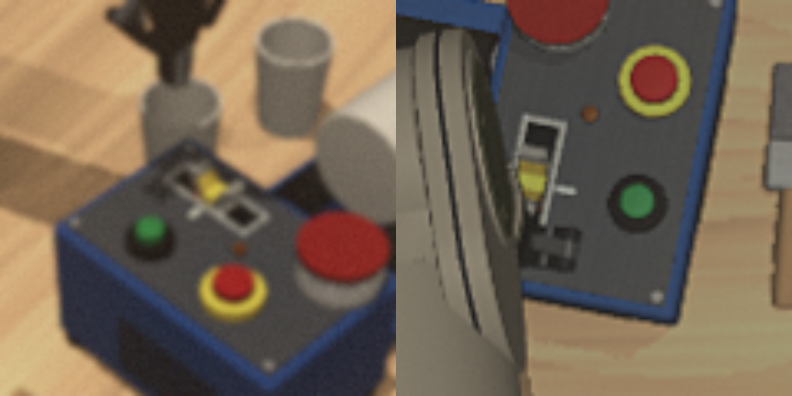

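The left (scene) panel shows the shut fingertips at about (273,135), matching the projected TCP. They stand in front of the wheel, which has yellow on top. I'll descend behind the near rib.

```bash
python3 -m handwheel '[{"jaw":0,"delta_pos":[0,-0.001,0.03],"turn":0},{"jaw":0,"delta_pos":[0,-0.001,0.055],"turn":0},{"jaw":0,"delta_pos":[0,-0.001,0.072],"turn":0},{"jaw":0,"delta_pos":[0,-0.001,0.072],"turn":0},{"jaw":0,"delta_pos":[0,-0.001,0.072],"turn":0}]'
python3 -m handwheel '[{"jaw":0,"delta_pos":[-0.005,0,0],"turn":0},{"jaw":0,"delta_pos":[-0.01,0,0],"turn":0},{"jaw":0,"delta_pos":[-0.014,0,0],"turn":0},{"jaw":0,"delta_pos":[-0.018,0,0],"turn":0},{"jaw":0,"delta_pos":[-0.021,0,0],"turn":0},{"jaw":0,"delta_pos":[-0.024,0,0],"turn":0}]'
```

```text
clock: 2.12
position: [0.4468, 0.0086, 0.1591]
ee_rot: [0.106, 0.994, -0.0, -0.001]
ft_force: [1.2, 0.0, 1.2]
grip_width: -0.001
clock: 2.62
position: [0.471, 0.0026, 0.1593]
ee_rot: [0.107, 0.994, 0.0, -0.0]
ft_force: [-2.7, 0.3, 1.5]
grip_width: -0.002
```

```bash
python3 -m handwheel '[{"jaw":0,"delta_pos":[-0.003,0,0],"turn":0},{"jaw":0,"delta_pos":[-0.006,0,0],"turn":0},{"jaw":0,"delta_pos":[-0.009,0,0],"turn":0}]'
python3 -m handwheel '[{"jaw":0,"delta_pos":[-0.002,0,0],"turn":0},{"jaw":0,"delta_pos":[-0.004,0,0],"turn":0},{"jaw":0,"delta_pos":[-0.006,0,0],"turn":0},{"jaw":0,"delta_pos":[-0.006,0,0],"turn":0}]'
python3 - <<'E'
from h import *
from workcell import camera
s=camera('scene');t=camera('top')
a=cv2.resize(s[110:230,220:340],None,fx=3.3,fy=3.3);b=cv2.resize(t[170:290,190:310],None,fx=3.3,fy=3.3)
cv2.imwrite('pics/z2.png',np.hstack([a,b])[:,:,::-1])
E
```

```text
clock: 2.87
position: [0.4801, 0.0006, 0.1593]
ee_rot: [0.107, 0.994, 0.0, 0.0]
ft_force: [-1.6, 0.6, 0.4]
grip_width: -0.0
clock: 3.2
position: [0.486, -0.0007, 0.1594]
ee_rot: [0.107, 0.994, 0.0, 0.0]
ft_force: [2.0, -0.1, 1.6]
grip_width: 0.001
```

View pics/z2.png

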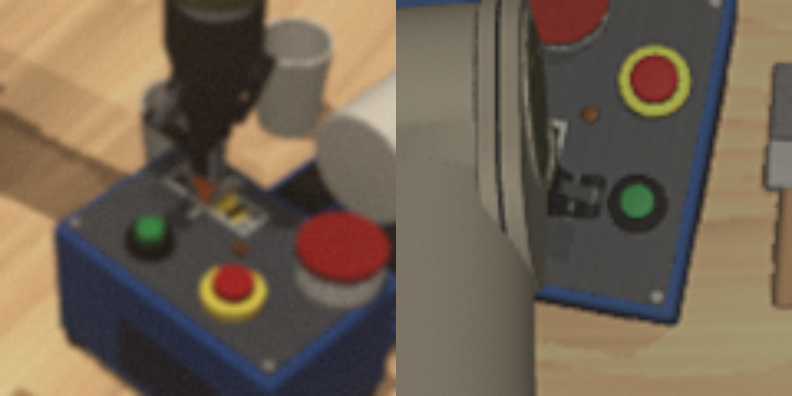

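Orange is coming up beneath the finger and yellow has gone over the far side. The force has reversed, so it is past half-way. I'll lift, step back and look.

```bash
python3 -m handwheel '[{"jaw":0,"delta_pos":[0,0,-0.01],"turn":0},{"jaw":0,"delta_pos":[0,0,-0.03],"turn":0},{"jaw":0,"delta_pos":[0.015,0,-0.03],"turn":0},{"jaw":0,"delta_pos":[0.04,0,-0.03],"turn":0},{"jaw":0,"delta_pos":[0.04,0,-0.03],"turn":0},{"jaw":0,"delta_pos":[0.04,0,-0.03],"turn":0}]'
python3 - <<'E'
from h import *
from workcell import camera
s=camera('scene');t=camera('top')
a=cv2.resize(s[110:230,220:340],None,fx=3.3,fy=3.3);b=cv2.resize(t[170:290,190:310],None,fx=3.3,fy=3.3)
cv2.imwrite('pics/z3.png',np.hstack([a,b])[:,:,::-1])
E
```

```text
clock: 3.8
position: [0.4459, 0.0083, 0.1901]
ee_rot: [0.107, 0.994, 0.001, 0.0]
ft_force: [0.6, 0.4, -0.3]
grip_width: 0.003
```

View pics/z3.png

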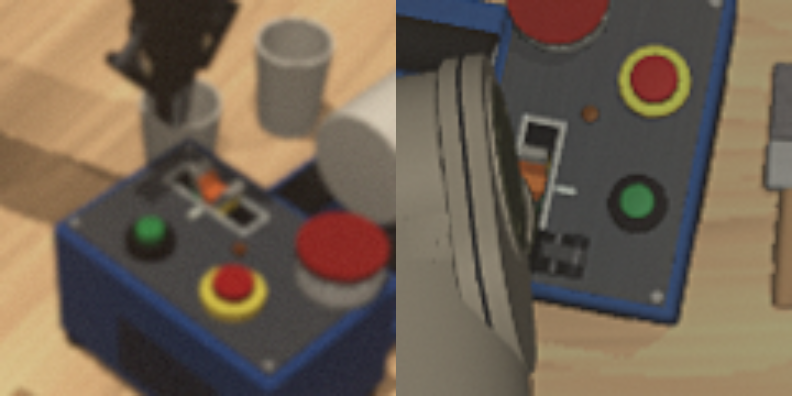

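Orange is on top: exactly one click. I'll make the same flick again, ending at the same place.

```bash
python3 -m handwheel '[{"jaw":0,"delta_pos":[0,0,0.015],"turn":0},{"jaw":0,"delta_pos":[0,0,0.03],"turn":0},{"jaw":0,"delta_pos":[0,0,0.031],"turn":0},{"jaw":0,"delta_pos":[-0.005,0,0.031],"turn":0},{"jaw":0,"delta_pos":[-0.01,0,0.031],"turn":0},{"jaw":0,"delta_pos":[-0.014,0,0.031],"turn":0},{"jaw":0,"delta_pos":[-0.018,0,0.031],"turn":0},{"jaw":0,"delta_pos":[-0.022,0,0.031],"turn":0},{"jaw":0,"delta_pos":[-0.025,0,0.031],"turn":0}]'
python3 -m handwheel '[{"jaw":0,"delta_pos":[-0.003,0,0],"turn":0},{"jaw":0,"delta_pos":[-0.006,0,0],"turn":0},{"jaw":0,"delta_pos":[-0.009,0,0],"turn":0},{"jaw":0,"delta_pos":[-0.012,0,0],"turn":0},{"jaw":0,"delta_pos":[-0.015,0,0],"turn":0},{"jaw":0,"delta_pos":[-0.015,0,0],"turn":0}]'
```

```text
clock: 4.65
position: [0.4711, 0.0026, 0.1584]
ee_rot: [0.107, 0.994, 0.0, -0.0]
ft_force: [-1.8, 1.1, 0.6]
grip_width: 0.001
clock: 5.15
position: [0.4863, -0.0008, 0.1584]
ee_rot: [0.107, 0.994, -0.0, 0.0]
ft_force: [1.4, -0.8, 0.6]
grip_width: -0.003
```

```bash
python3 -m handwheel '[{"jaw":0,"delta_pos":[0,0,-0.01],"turn":0},{"jaw":0,"delta_pos":[0,0,-0.03],"turn":0},{"jaw":0,"delta_pos":[0.015,0,-0.03],"turn":0},{"jaw":0,"delta_pos":[0.04,0,-0.03],"turn":0},{"jaw":0,"delta_pos":[0.04,0,-0.03],"turn":0},{"jaw":0,"delta_pos":[0.04,0,-0.03],"turn":0}]'
python3 - <<'E'
from h import *
from workcell import camera
s=camera('scene');t=camera('top')
a=cv2.resize(s[110:230,220:340],None,fx=3.3,fy=3.3);b=cv2.resize(t[170:290,190:310],None,fx=3.3,fy=3.3)
cv2.imwrite('pics/z4.png',np.hstack([a,b])[:,:,::-1])
E
```

```text
clock: 5.65
position: [0.4461, 0.0083, 0.1892]
ee_rot: [0.107, 0.994, 0.001, 0.001]
ft_force: [0.4, 0.3, -0.4]
grip_width: 0.004
```

View pics/z4.png

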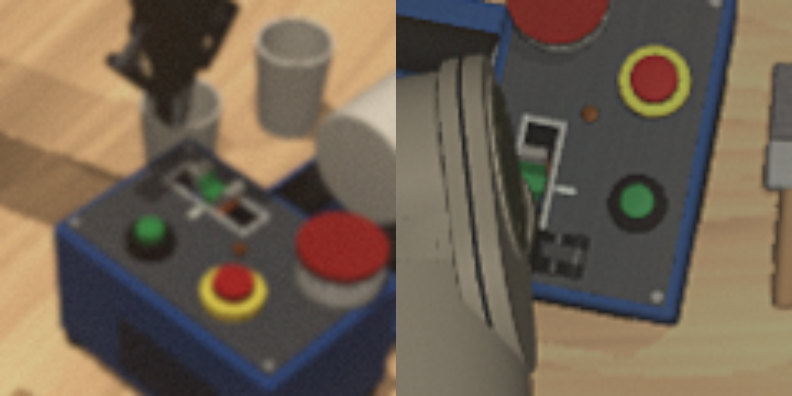

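Green pad is on top. One last flick.

```bash
python3 -m handwheel '[{"jaw":0,"delta_pos":[0,0,0.015],"turn":0},{"jaw":0,"delta_pos":[0,0,0.03],"turn":0},{"jaw":0,"delta_pos":[0,0,0.03],"turn":0},{"jaw":0,"delta_pos":[-0.005,0,0.03],"turn":0},{"jaw":0,"delta_pos":[-0.01,0,0.03],"turn":0},{"jaw":0,"delta_pos":[-0.014,0,0.03],"turn":0},{"jaw":0,"delta_pos":[-0.018,0,0.03],"turn":0},{"jaw":0,"delta_pos":[-0.022,0,0.03],"turn":0},{"jaw":0,"delta_pos":[-0.025,0,0.03],"turn":0}]'
python3 -m handwheel '[{"jaw":0,"delta_pos":[-0.003,0,0],"turn":0},{"jaw":0,"delta_pos":[-0.006,0,0],"turn":0},{"jaw":0,"delta_pos":[-0.009,0,0],"turn":0},{"jaw":0,"delta_pos":[-0.012,0,0],"turn":0},{"jaw":0,"delta_pos":[-0.015,0,0],"turn":0},{"jaw":0,"delta_pos":[-0.015,0,0],"turn":0}]'
```

```text
clock: 6.5
position: [0.4711, 0.0026, 0.1584]
ee_rot: [0.107, 0.994, 0.0, -0.0]
ft_force: [-3.2, 0.2, 2.2]
grip_width: 0.0
clock: 7.0
position: [0.4863, -0.0008, 0.1584]
ee_rot: [0.107, 0.994, -0.0, 0.0]
ft_force: [1.5, 0.3, 0.0]
grip_width: 0.001
```

```bash
python3 -m handwheel '[{"jaw":0,"delta_pos":[0,0,-0.01],"turn":0},{"jaw":0,"delta_pos":[0,0,-0.03],"turn":0},{"jaw":0,"delta_pos":[0.015,0,-0.04],"turn":0},{"jaw":0,"delta_pos":[0.04,0,-0.04],"turn":0},{"jaw":0,"delta_pos":[0.04,0,-0.04],"turn":0},{"jaw":0,"delta_pos":[0.04,0,-0.04],"turn":0}]'
python3 - <<'E'
from h import *
from workcell import camera
s=camera('scene');t=camera('top')
a=cv2.resize(s[110:230,220:340],None,fx=3.3,fy=3.3);b=cv2.resize(t[170:290,190:310],None,fx=3.3,fy=3.3)
cv2.imwrite('pics/z5.png',np.hstack([a,b])[:,:,::-1])
o,R=tool(); T=np.array([.481,-.0775,.175]); print(R.T@(T-o['position']))
E
```

```text
clock: 7.5
position: [0.4461, 0.0083, 0.1993]
ee_rot: [0.107, 0.994, 0.001, 0.001]
ft_force: [-0.4, 0.9, 0.2]
grip_width: 0.002
[-0.05151328 -0.07622688  0.02384122]
```

View pics/z5.png

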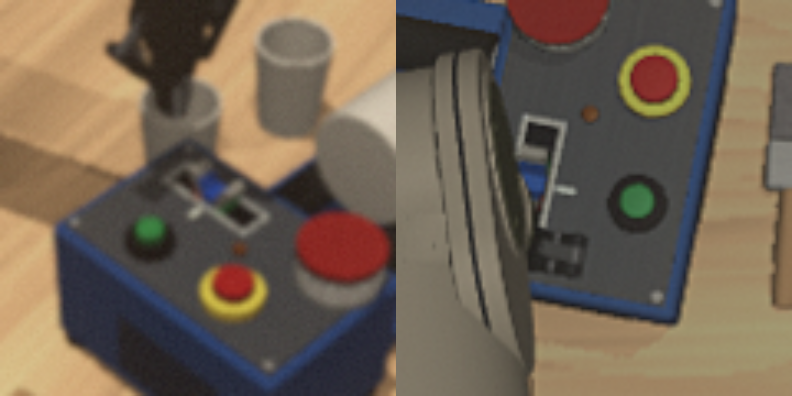

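Blue is on top between the pointers, with green beyond it. Now I'll go above the start button, then press.

```bash
python3 -m handwheel '[{"jaw":0,"delta_pos":[-0.015,-0.03,0],"turn":0},{"jaw":0,"delta_pos":[-0.035,-0.06,0],"turn":0},{"jaw":0,"delta_pos":[-0.0515,-0.076,0],"turn":0},{"jaw":0,"delta_pos":[-0.0515,-0.076,0.012],"turn":0},{"jaw":0,"delta_pos":[-0.0515,-0.076,0.024],"turn":0},{"jaw":0,"delta_pos":[-0.0515,-0.076,0.03],"turn":0},{"jaw":0,"delta_pos":[-0.0515,-0.076,0.03],"turn":0}]'
python3 -m handwheel '[{"jaw":0,"delta_pos":[0,0,0.003],"turn":0},{"jaw":0,"delta_pos":[0,0,0.006],"turn":0},{"jaw":0,"delta_pos":[0,0,0.009],"turn":0},{"jaw":0,"delta_pos":[0,0,0.011],"turn":0}]'
```

```text
clock: 8.18
position: [0.4801, -0.0774, 0.167]
ee_rot: [0.107, 0.994, -0.001, -0.001]
ft_force: [-0.6, -0.3, -0.2]
grip_width: -0.002
clock: 8.52
position: [0.481, -0.0772, 0.1576]
ee_rot: [0.107, 0.994, 0.0, 0.001]
ft_force: [0.6, 0.3, 3.0]
grip_width: -0.0
```

```bash
python3 -m handwheel '[{"jaw":0,"delta_pos":[0,0,0.001],"turn":0},{"jaw":0,"delta_pos":[0,0,0.002],"turn":0},{"jaw":0,"delta_pos":[0,0,0.003],"turn":0},{"jaw":0,"delta_pos":[0,0,0.003],"turn":0}]'
```

```text
clock: 8.85
position: [0.4811, -0.0772, 0.1559]
ee_rot: [0.107, 0.994, 0.001, 0.001]
ft_force: [-6.4, 1.7, 17.9]
grip_width: -0.001
```

The button is bottomed: 18 N, with the tip at z 0.156. I'll lift and draw back.

```bash
python3 -m handwheel '[{"jaw":0,"delta_pos":[0,0,-0.01],"turn":0},{"jaw":0,"delta_pos":[0,0,-0.04],"turn":0},{"jaw":0,"delta_pos":[0,0,-0.08],"turn":0},{"jaw":0,"delta_pos":[0.03,0,-0.1],"turn":0},{"jaw":0,"delta_pos":[0.06,0,-0.1],"turn":0},{"jaw":0,"delta_pos":[0.08,0,-0.1],"turn":0},{"jaw":0,"delta_pos":[0.08,0,-0.1],"turn":0},{"jaw":0,"delta_pos":[0.08,0,-0.1],"turn":0}]'
python3 - <<'E'
from h import *
from workcell import camera
s=camera('scene');t=camera('top')
a=cv2.resize(s[110:230,220:340],None,fx=3.3,fy=3.3);b=cv2.resize(t[170:290,190:310],None,fx=3.3,fy=3.3)
cv2.imwrite('pics/z6.png',np.hstack([a,b])[:,:,::-1])
g=cv2.cvtColor(s,cv2.COLOR_RGB2BGR); print(cen(mask(g,50,85,80,30,(250,165,285,195))))
E
```

```text
clock: 9.52
position: [0.4019, -0.06, 0.2546]
ee_rot: [0.107, 0.994, 0.001, 0.0]
ft_force: [1.4, 0.8, -0.2]
grip_width: -0.005
(array([265., 179.]), array([261, 175,   9,   9,  67], dtype=int32))
```

View pics/z6.png

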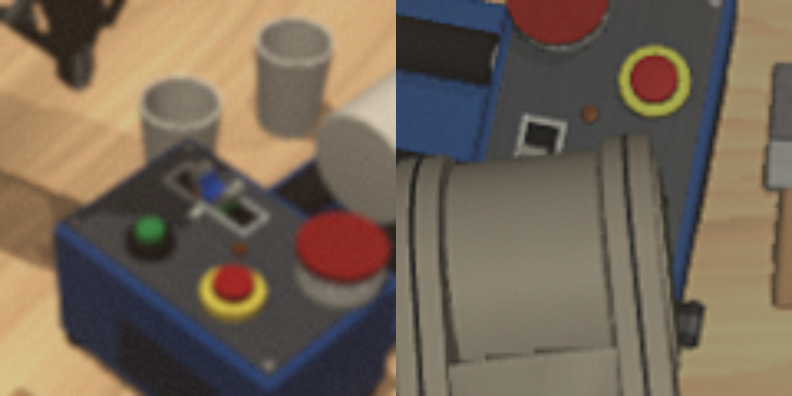

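Blue is still on top, and the green button is up again (centroid (265,179), as at the start). The arm is clear and everything visible in the crops is undisturbed.

```bash
python3 -c "
from workcell import hand_in; print(hand_in())"
```

```text
the job is handed in; nothing more can be done
None
```

The mill is set to blue, the start button has been pressed, and the job is handed in, at about 9.6 s on the robot's clock.

- **Wheel:** it started on yellow. I flicked it three clicks with the shut fingertips, to orange, green and then blue, and checked the pad colour by camera after each. The force readings stayed around 4 N or less.
- **Start button:** I pressed it until it bottomed, with the tip at 0.156 m and about 18 N, then lifted and drew back.
- **Last checks:** the scene camera showed the blue pad on top and the green button back at its starting pixel position. The stop button, tin, cups and the visible part of the jar looked undisturbed, and the wrist force was near zero. The arm hid the wheel and green button from the top camera at the end, so those two rest on the scene view alone. I did not check the spare jar or the notebook in the last pictures, but the arm never went near them.
- **Disagreement:** the two cameras differed by 3 to 6 mm on the wheel and button positions. I used the top camera's values, and the contacts agreed with them.

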